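# Riddle the drying tablets out of the cakes and tip the cakes into the sample box

### The arm

A 6-joint arm with a two-finger parallel gripper is mounted at the origin on a cart in front of the work surface, level with it; the furniture and walls round the work are solid. World frame = base frame: x ahead of the robot, y to its left, z up, the work surface at z = 0. Lengths are in mm, angles in degrees, forces in N, time in s.
With the tool pointing down it reaches from about 350 to 850 mm from the base axis. Payload 8.1 kg.
Tool frame: the origin (TCP) lies between the finger pads; the fingertips stand 17 mm ahead of it and the grasp point (between the pads) lies 2 mm behind it; z points along the fingers, y is the line along which they close (so a half turn about z gives the same grasp; the last joint's range is limited). The gripper opens to 85 mm and grips with 20 to 120 N. Pads are 22 mm wide; open, the fingers measure 114 mm over their backs; the gripper's body (76 mm by 85 mm) begins 54 mm behind the grasp point. The pads swing forward as they close: fully open they stand 13 mm farther back than shut.
Start: joints at [62.601, 7.471, 85.268, -0, 87.261, -4.893], TCP at [229.645, 554.318, 248.292] pointing down, gripper open.
Joint ranges: [-169.43, 169.43], [-51.17, 129.36], [1.28, 143.12], [-76.62, 256.62], [0, 156.53], [-152.29, 152.29]. Speed limits (degrees/s): [136.94, 136.94, 159.86, 180, 180, 180].

### API

Orientations are given as [roll, pitch, yaw] about the fixed x, y, z axes, in that order (R = Rz(yaw) Ry(pitch) Rx(roll)).
In Python, from bench import sense, snapshot, hand_in, trace, place_of gives the robot as it stands.
- The arm moves only by the shell command python3 -m handwheel 'ROWS' [FORCE]. ROWS is JSON, a list of rows, each a list of 7 numbers: the opening, from -1 (shut) to 1 (fully open), then the shift along the tool's x, y, z in cm, then the turn, a rotation vector about the tool's x, y, z in rad. A call has 1 to 12 rows; each row shifts and turns the commanded pose from where the row before left it, along the tool's axes as they then stand; what a row does not reach is not made up. A row lasts 1/12 s, in which the tool goes at most 41.7 mm and 7.16 degrees, less where a joint would pass 70% of its speed; a pose out of reach is approached as far as the arm can. A call with a gripper value outside its range is refused whole. The fingers move at their own pace and stop on an object; FORCE is the grip in N (left out, the last holds). Time passes only in rows, so rows that do not move let the fingers close. It gives the time, the measured TCP pose, the force, the opening and the grip force at its end, in the units of the state.
- sense(): the state, without advancing time (a new reading comes with each control period).
- snapshot(name): name is "side" or "top" or "wrist"; returns a dict with "image" (420x560x3 uint8, red, green, blue), "intrinsics" (3x3 intrinsics, pixels), "k1" (the pictures are not rectified: a ray, as slopes to the right and down, at radius r is drawn at 1 + k1 r^2 times it, then the intrinsics apply), "R" (3x3) and "t" (3): a world point X has camera coordinates R X + t. Camera axes: x right, y down, z forward; pixel columns grow to the right and rows downward; lengths in mm; the calibration is good to about 2 mm. A picture is of the moment at which its call begins. There is no depth.
- hand_in(): hands the job in; it is judged then, once.
Trained networks look in a picture, given as the dict that the camera call returned (one of the last four; its "shot" number tells which), for a name from the list of things; names that differ only in an ending like _2 or _b are one class to them, and where a whole thing is asked for, a point or a joint stands for the part that bears it (a point fixed in the world has none). Each returns a list of dicts, best first, with "conf" (0 to 1); they miss things now and then, are a little off and sometimes report something else, mostly with a low value. They report only what shows in the picture. A call takes as long as a camera call. They do not tell look-alikes from the thing itself.
- trace(picture, query): "pixels" (420x560 bool, what is visible of it).
- place_of(picture, query): "location" ([x, y, z] in mm, in world coordinates, good to about 4 mm: a listed point, or the origin of a listed thing).
The state is a dict: "time": time; "joint_pos": joint angles; "qd": joint speeds; "joint_efforts": joint torques, N m; "tool_pos": TCP position; "tcp_rot": TCP orientation; "ft_force": force on the tool from outside, world axes, zero at the start; "wrist_torque": the same for the moment, N m; "finger_gap": finger opening in mm; "grip_force": force on a finger pad.
Only numpy, scipy, OpenCV 4.12 (cv2) and the standard library are available. Lean on these libraries where they do the work, as an engineer would, in place of code of your own. Each camera call takes 0.05 s, during which the arm holds its last target. There are 200 camera calls.

### The job

Lift the slotted steel basket by its grip without spilling anything, and rock or shake it over the metal tray until all four small white tablets have dropped through its slots into the tray while both cakes stay in the basket. Then bring the basket low over the clear sample box and tip both cakes out of its open mouth into the box, and stand the empty basket upright on the worktop, clear of the tray. Do not touch tablets or cakes with the gripper, do not drop the cakes from a height, and leave the other things on the worktop where they are.

Things in the scene. Friction and masses are not known exactly. Their poses are not given: they have to be found in the camera images.
- basket: Slotted steel riddle basket, loose, 0.25 to 0.4 kg, like an open scoop: 153 mm long (x), 100 mm wide (y), walls 48 mm high; origin under its centre at foot level, z up. Floor top 10 mm above the origin; 94 mm between the side walls. Its -x end is the open mouth (no lip), the +x end has a wall.
- floor (a point): Middle of the top of the basket's floor, 10 mm above its origin, basket's axes. Floor parts run along x: centre bar 10 mm wide, each side of it a slot 21 mm wide and 134 mm long, then a plain ledge 21 mm wide by the side wall. Smooth steel: things slide at 15 to 25 degrees of tilt; rolled 30 degrees sideways, tablets slide from the upper ledge into the slot; cakes do not fit it.
- handle (a point): Centre of the basket's black grip: a bar 20 mm thick (x), 64 mm long (y), 28 mm high, on an arch across the basket; this point is 114 mm above the basket's origin, over its middle, with the basket's axes. Pinch it from above across its 20 mm thickness; its middle is 68 mm above the cakes' tops.
- mouth (a point): Middle of the floor's open edge at the basket's mouth, 75 mm along -x from its centre, 10 mm above its origin, basket's axes. Pitched about 45 degrees mouth-down, the cakes slide out over this edge.
- tray: Shallow aluminium catch tray, fixed, 200 x 200 mm, rim 45 mm high, sheet 3 mm; origin under its centre on the worktop.
- box: Clear open sample box, fixed, outside 120 x 125 mm (x, y), 54 mm high, walls 2 mm; origin under its centre on the worktop.
- cake_0_center (a point): Centre of a pale round cake lying flat in the basket, 47 mm across, 36 mm high, about 0.05 kg.
- cake_1_center (a point): Centre of a pale round cake lying flat in the basket, 49 mm across, 36 mm high, about 0.05 kg.
- tablet_0_center (a point): Centre of a small white ceramic drying tablet, a disc 18 mm across and 10 mm high, 0.01 kg, lying at first on one of the basket's ledges (two on each).
- tablet_1_center (a point): Centre of a small white ceramic drying tablet, a disc 18 mm across and 10 mm high, 0.01 kg, lying at first on one of the basket's ledges (two on each).
- tablet_2_center (a point): Centre of a small white ceramic drying tablet, a disc 18 mm across and 10 mm high, 0.01 kg, lying at first on one of the basket's ledges (two on each).
- tablet_3_center (a point): Centre of a small white ceramic drying tablet, a disc 18 mm across and 10 mm high, 0.01 kg, lying at first on one of the basket's ledges (two on each).
- gel_cake: Bystander: brown cake 56 mm across, 35 mm high, loose; origin under its centre.
- bun: Bystander: brown dough ball 50 mm across, 30 mm high, loose, at the right rear; origin under its centre.
- beaker_near: Bystander: plastic beaker 79 x 87 mm, 100 mm high, loose; origin under its centre.
Things that resemble listed ones, but are neither listed nor needed, are in the scene too. Leave any turquoise look-alike of the part that bears cake_0_center alone.

How it is judged:
By the outcome, as a careful person would: the job done as asked, in the order asked, and still so for the second after the job is handed in, with the robot touching nothing.
It also fails if it takes over 61 s, if anything falls off the work surface, if the arm or the gripper's body presses on something with over 40 N, if the wrist force passes 120 N, or if a joint passes its speed limit or range.

## Working session

There is one attempt and no reset: what is moved stays moved. The work goes in short steps, Python scripts to look and compute and a shell command to move; the robot and the scene stay as the last step left them, time stands still between calls to the robot, and variables do not carry over. Pictures are saved under pics/ and viewed, at most 13 in all, crops included, and the job is handed in when it is done.

```bash
mkdir -p pics; cat > h.py <<'E'
import numpy as np, cv2
from bench import sense, snapshot, hand_in, trace, place_of
def save(p,n): cv2.imwrite(f'pics/{n}.png', cv2.cvtColor(p['image'],cv2.COLOR_RGB2BGR))
def proj(p,X):
    c=np.array(p['R'])@np.array(X,float)+np.array(p['t']).ravel(); s=c[:2]/c[2]; s=s*(1+p['k1']*(s@s))
    K=np.array(p['intrinsics']); return (K@[s[0],s[1],1])[:2].round(0)
def ray(p,uv):
    K=np.array(p['intrinsics']);d=np.array([(uv[0]-K[0,2])/K[0,0],(uv[1]-K[1,2])/K[1,1]]);s=d.copy()
    for _ in range(20): s=d/(1+p['k1']*(s@s))
    R=np.array(p['R']); return -R.T@np.array(p['t']).ravel(), R.T@np.array([s[0],s[1],1])
def onz(p,uv,z):
    o,d=ray(p,uv); return o+d*(z-o[2])/d[2]
E
python3 - <<'E'
from h import *
ps={n:snapshot(n) for n in('top','side')}
for n,p in ps.items(): save(p,n)
cv2.imwrite('pics/both.png',cv2.resize(np.hstack([cv2.imread('pics/top.png'),cv2.imread('pics/side.png')]),(800,300)))
for q in ['basket','handle','mouth','floor','tray','box','cake_0_center','tablet_0_center','gel_cake','bun','beaker_near']:
    for n,p in ps.items():
        print(q,n,[(np.round(r['location']).tolist(),round(r['conf'],2),proj(p,r['location']).tolist()) for r in place_of(p,q)][:5])
print(sense())
E
```

```text
basket top [([484.0, -3.0, -2.0], 0.89, [270.0, 220.0])]
basket side [([481.0, -3.0, 3.0], 0.84, [266.0, 232.0]), ([438.0, 2.0, 31.0], 0.6, [252.0, 219.0])]
handle top [([484.0, -4.0, 114.0], 0.84, [271.0, 218.0])]
handle side [([483.0, -3.0, 113.0], 0.98, [266.0, 197.0])]
mouth top [([406.0, 4.0, 15.0], 0.79, [268.0, 249.0])]
mouth side [([408.0, 9.0, 7.0], 0.86, [243.0, 222.0]), ([446.0, -287.0, -1.0], 0.51, [203.0, 302.0])]
floor top [([485.0, -7.0, 15.0], 0.89, [272.0, 220.0]), ([484.0, -5.0, 112.0], 0.55, [272.0, 218.0])]
floor side [([483.0, -1.0, 11.0], 0.58, [267.0, 229.0])]
tray top [([437.0, 299.0, -1.0], 0.77, [160.0, 239.0])]
tray side []
box top [([455.0, -293.0, -3.0], 0.91, [375.0, 229.0])]
box side [([452.0, -288.0, -0.0], 0.81, [206.0, 303.0])]
cake_0_center top [([373.0, 106.0, 20.0], 0.75, [230.0, 262.0]), ([439.0, 2.0, 26.0], 0.73, [269.0, 237.0]), ([346.0, -21.0, 14.0], 0.72, [278.0, 271.0])]
cake_0_center side [([376.0, 105.0, 17.0], 0.8, [246.0, 199.0]), ([440.0, 2.0, 32.0], 0.66, [252.0, 219.0]), ([343.0, -15.0, 20.0], 0.55, [217.0, 218.0]), ([480.0, -4.0, 2.0
[... 547 characters left out ...]
7.0, 189.0])]
{'time': 1.2, 'joint_pos': array([ 6.26003667e+01,  7.47080741e+00,  8.52682759e+01,  1.97616350e-03,
        8.72614121e+01, -4.89359308e+00]), 'qd': array([ 0.05335237, -0.00893383, -0.08646299,  0.0011404 ,  0.05018727,
       -0.09567978]), 'joint_efforts': array([ 3.28716174e-03, -5.69325578e+01, -5.00873423e+01,  4.92792674e-05,
        1.22353140e-03,  4.51468213e-05]), 'tool_pos': array([229.6425153 , 554.31570028, 248.2913984 ]), 'tcp_rot': array([-1.79999675e+02, -2.00896718e-03,  1.57493865e+02]), 'ft_force': array([1.42328216, 0.05354632, 0.78823049]), 'wrist_torque': array([ 0.03392295, -0.00868317, -0.01762833]), 'grip_force': 0.0, 'finger_gap': 85.49757876102687}
```

View pics/top.png

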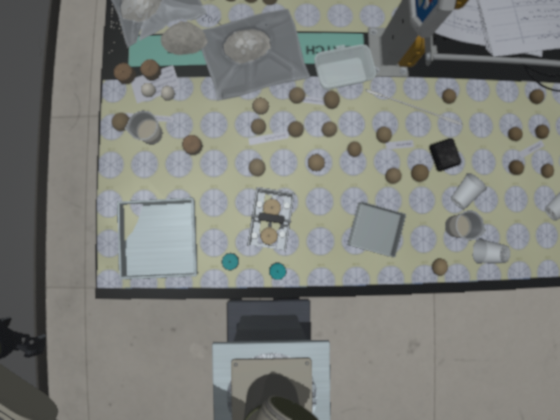

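View pics/side.png

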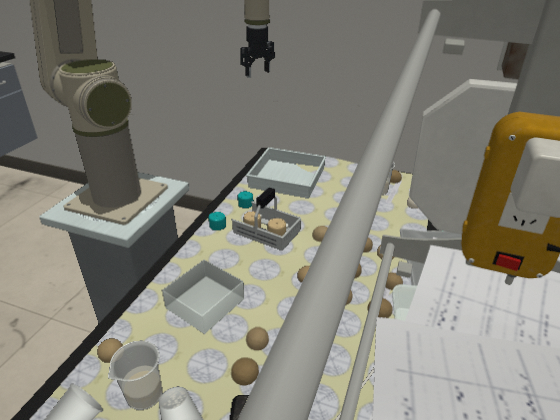

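Top view: basket at about (270,220), with its mouth toward the robot (down). Tray is at (160,238) and clear box at (376,229). The beaker, gel cake and bun are at the back.

What could be taken for what:
- **Cakes:** the pale ones in the basket at (269,237) and (271,206). The turquoise look-alikes at (230,262) and (277,271) are to be left alone, and so are the brown balls.
- **Box:** the clear one at (376,229), not the white tub at (345,66).

I'll check the basket choice in a close crop.

```bash
python3 - <<'E'
from h import *
p=snapshot('top'); s=snapshot('side')
a=cv2.resize(p['image'][180:260,225:325],None,fx=4,fy=5,interpolation=cv2.INTER_CUBIC)
b=cv2.resize(s['image'][180:260,215:315],None,fx=4,fy=5,interpolation=cv2.INTER_CUBIC)
cv2.imwrite('pics/crop1.png',cv2.cvtColor(np.hstack([a,b]),cv2.COLOR_RGB2BGR))
E
```

```text
(no output)
```

View pics/crop1.png

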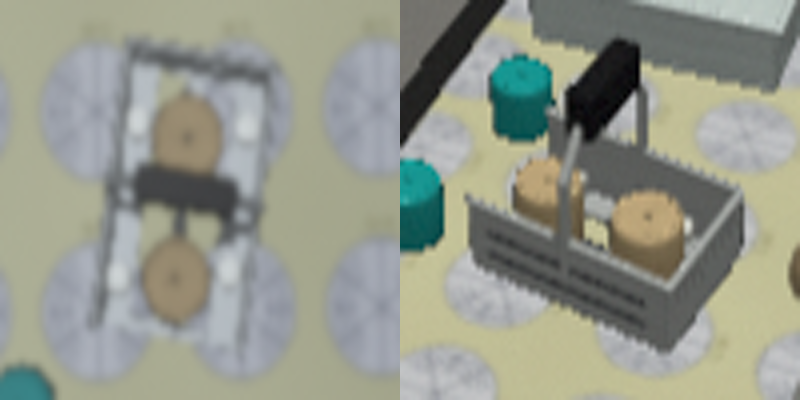

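```bash
python3 -m handwheel '[[1,-2.8,-2.6,0,0,0,0],[1,-2.8,-2.6,0,0,0,0],[1,-2.8,-2.6,0,0,0,0],[1,-2.8,-2.6,0,0,0,0],[1,-2.8,-2.6,0,0,0,0],[1,-2.8,-2.6,0,0,0,0],[1,-2.8,-2.6,0,0,0,0],[1,-2.8,-2.6,0,0,0,0]]'
python3 -m handwheel '[[1,-2.8,-2.6,0,0,0,0],[1,-2.8,-2.6,0,0,0,0],[1,-2.8,-2.6,0,0,0,0],[1,-2.8,-2.6,0,0,0,0],[1,-2.8,-2.6,0,0,0,0],[1,-2.8,-2.6,0,0,0,0],[1,-2.8,-2.6,0,0,0,0],[1,-2.8,-2.6,0,0,0,0]]'
python3 -m handwheel '[[1,0,0,0,0,0,0.107],[1,0,0,0,0,0,0.107],[1,0,0,0,0,0,0.107],[1,0,0,0,0,0,0.107],[1,0,0,0,0,0,0.107],[1,0,0,0,0,0,0.107],[1,0,0,0,0,0,0.107],[1,0,0,0,0,0,0.107],[1,0,0,0,0,0,0.107],[1,0,0,0,0,0,0.107],[1,0,0,0,0,0,0.107],[1,0,0,0,0,0,0.107]]'
python3 - <<'E'
from h import *
w=snapshot('wrist');save(w,'w1')
for q in ['basket','handle','mouth','floor','cake_0_center','tablet_0_center']:
    print(q,[(np.round(r['location']).tolist(),round(r['conf'],2),proj(w,r['location']).tolist()) for r in place_of(w,q)][:5])
s=sense();print(s['tool_pos'],s['tcp_rot'],s['joint_pos'],s['time'])
E
```

```text
time: 1.97
tool_pos: [357.3, 274.8, 248.5]
tcp_rot: [180.0, 0.0, 157.5]
ft_force: [0.3, 0.2, -0.4]
finger_gap: 85.3
grip_force: 0.0
time: 2.63
tool_pos: [484.8, -3.5, 248.6]
tcp_rot: [180.0, 0.0, 157.5]
ft_force: [1.2, 0.6, 0.2]
finger_gap: 85.5
grip_force: 0.0
time: 3.63
tool_pos: [484.3, -1.5, 248.4]
tcp_rot: [180.0, 0.0, 83.6]
ft_force: [-0.4, -0.8, -0.0]
finger_gap: 85.4
grip_force: 0.0
basket [([484.0, -7.0, -0.0], 0.71, [282.0, 186.0])]
handle []
mouth [([407.0, 10.0, 12.0], 0.8, [217.0, 181.0]), ([442.0, 1.0, 31.0], 0.75, [245.0, 189.0]), ([480.0, -3.0, 112.0], 0.16, [278.0, 206.0])]
floor [([480.0, -7.0, 11.0], 0.92, [279.0, 188.0]), ([408.0, 8.0, 14.0], 0.51, [218.0, 183.0])]
cake_0_center [([439.0, 2.0, 27.0], 0.97, [243.0, 187.0]), ([374.0, 110.0, 19.0], 0.94, [173.0, 98.0]), ([344.0, -20.0, 18.0], 0.77, [170.0, 212.0])]
tablet_0_center [([439.0, 36.0, 10.0], 0.61, [241.0, 157.0]), ([481.0, -3.0, 114.0], 0.35, [279.0, 207.0])]
[484.31646599  -1.48252684 248.34057261] [ 1.79993811e+02 -2.30324920e-04  8.40620955e+01] [-6.24396754e+00 -1.07407507e+01  1.03127532e+02  2.63612120e-04
  8.76070312e+01 -3.06074050e-01] 3.9833
```

View pics/w1.png

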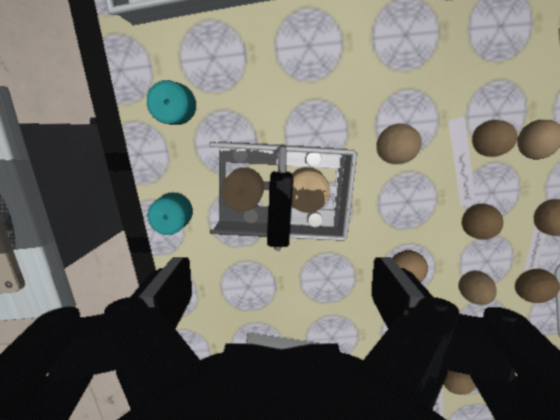

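The crop and wrist view show the riddle basket with two pale cakes and four tablets on its ledges (two at the top of the wrist view, about (240,157) and (314,158); two below at (250,216) and (315,220)). The grip runs (279,175)–(279,245) and the mouth faces left, toward the robot. The wall tops will give the exact yaw.

```bash
python3 - <<'E'
from h import *
w=snapshot('wrist'); 
E_=[onz(w,u,48) for u in [(211,144),(357,150),(211,232),(347,239)]]
for a in E_: print(a.round(1))
for i,j in((0,1),(2,3)):
    d=E_[j]-E_[i]; print('yaw',np.degrees(np.arctan2(d[1],d[0])))
print('grip top ends',onz(w,(279,176),128).round(1),onz(w,(279,244),128).round(1))
for l in np.arange(-2,3)*0+0,: pass
m=trace(w,'handle'); 
for r in m[:2]: ys,xs=np.nonzero(r['pixels']); print(r['conf'],xs.min(),xs.max(),ys.min(),ys.max(),xs.mean(),ys.mean())
E
```

```text
[414.7  55.4  48. ]
[568.1  33.1  48. ]
[398.6 -41.8  48. ]
[552.7 -66.6  48. ]
yaw -8.291676145899263
yaw -9.12264257844229
grip top ends [484.5  26.2 128. ] [478.2 -33.  128. ]
0.95 209 357 142 250 288.36925340198604 193.92975358587717
```

```bash
python3 -m handwheel '[[1,-0.3,-0.1,1,0,0,0.035],[1,0,0,2.3,0,0,0],[1,0,0,2.3,0,0,0],[1,0,0,2.3,0,0,0],[1,0,0,2.3,0,0,0],[1,0,0,2.3,0,0,0],[1,0,0,1.1,0,0,0],[1,0,0,0,0,0,0],[1,0,0,0,0,0,0]]' 110
python3 -m handwheel '[[-1,0,0,0,0,0,0],[-1,0,0,0,0,0,0],[-1,0,0,0,0,0,0],[-1,0,0,0,0,0,0],[-1,0,0,0,0,0,0],[-1,0,0,0,0,0,0],[-1,0,0,0,0,0,0],[-1,0,0,0,0,0,0],[-1,0,0,0,0,0,0]]' 110
```

```text
time: 4.83
tool_pos: [482.8, -4.3, 112.4]
tcp_rot: [-179.9, 0.0, 81.9]
ft_force: [-0.8, 0.2, 0.9]
finger_gap: 85.1
grip_force: 0.0
time: 5.58
tool_pos: [483.2, -4.4, 112.8]
tcp_rot: [180.0, 0.0, 81.9]
ft_force: [-3.5, 0.2, 5.9]
finger_gap: 18.7
grip_force: 107.0
```

```bash
python3 -m handwheel '[[-1,0,0,-0.3,0,0,0],[-1,0,0,-0.7,0,0,0],[-1,0,0,-1,0,0,0],[-1,0,0,-1.4,0,0,0],[-1,0,0,-1.6,0,0,0],[-1,0,0,-1.6,0,0,0],[-1,0,0,-1.4,0,0,0],[-1,0,0,-1,0,0,0],[-1,0,0,-0.7,0,0,0],[-1,0,0,-0.3,0,0,0],[-1,0,0,0,0,0,0],[-1,0,0,0,0,0,0]]'
python3 - <<'E'
from h import *
t=snapshot('top');w=snapshot('wrist')
a=cv2.resize(t['image'][170:270,220:320],(400,400),interpolation=cv2.INTER_CUBIC)
b=cv2.resize(w['image'],(533,400))[:, :400]
cv2.imwrite('pics/lift.png',cv2.cvtColor(np.hstack([a,b]),cv2.COLOR_RGB2BGR))
# tray geometry: rim corners
m=trace(t,'tray')
for q in ('tray','box'):
    r=trace(t,q)
    if r:
        c,_=cv2.findContours(r[0]['pixels'].astype(np.uint8),0,2); c=max(c,key=cv2.contourArea)
        bx=cv2.boxPoints(cv2.minAreaRect(c)); P=np.array([onz(t,u,45 if q=='tray' else 54) for u in bx]); print(q,r[0]['conf'],bx.round(0).tolist(),P.round(0)[:,:2].tolist(),P.mean(0).round(0))
    print([(np.round(x['location']).tolist(),round(x['conf'],2)) for x in place_of(t,q)])
s=sense();print(s['tool_pos'],s['tcp_rot'],s['joint_pos'],s['time'],s['grip_force'],s['ft_force'])
E
```

```text
time: 6.58
tool_pos: [482.7, -4.3, 211.6]
tcp_rot: [-179.9, 0.0, 81.9]
ft_force: [-0.2, 0.2, -5.1]
finger_gap: 18.4
grip_force: 107.6
tray 0.81 [[116.0, 201.0], [194.0, 197.0], [197.0, 276.0], [119.0, 279.0]] [[539.0, 410.0], [545.0, 198.0], [339.0, 190.0], [331.0, 400.0]] [438. 300.  45.]
[([436.0, 302.0, 1.0], 0.59)]
box 0.34 [[179.0, 140.0], [196.0, 132.0], [205.0, 150.0], [188.0, 159.0]] [[698.0, 239.0], [720.0, 193.0], [670.0, 168.0], [647.0, 214.0]] [684. 204.  54.]
[([454.0, -289.0, -1.0], 0.81)]
[482.74539585  -4.34756894 211.81877072] [-1.79952796e+02  3.80007700e-03  8.19221727e+01] [-6.60211209e+00 -9.81459238e+00  1.06138262e+02 -2.59874852e-03
  8.37236166e+01  1.47600198e+00] 6.9333 107.61983513832092 [-0.02810449  0.41623289 -4.39384005]
```

View pics/lift.png

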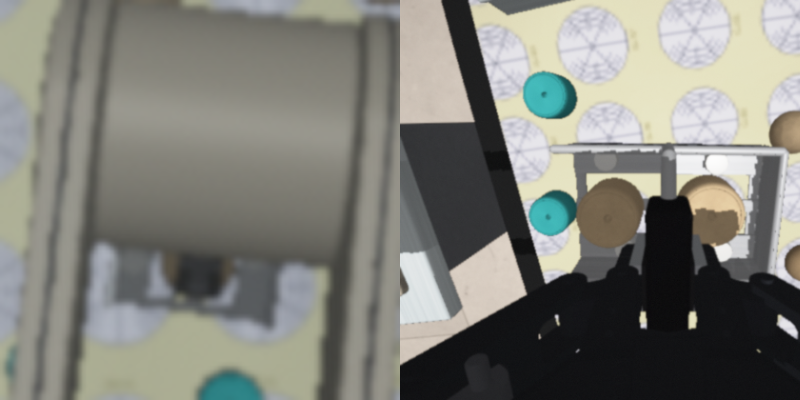

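Lifted level: the right panel shows both cakes at (610,213) and (712,208), with tablets still on the ledges. Moving over the tray, slightly mouth-up.

```bash
python3 -m handwheel '[[-1,0.4,-0.12,0,0.01,0,0],[-1,0.9,-0.27,0,0.02,0,0],[-1,1.4,-0.42,0,0.025,0,0],[-1,1.8,-0.54,0,0.025,0,0],[-1,2.05,-0.61,0,0.015,0,0],[-1,2.05,-0.61,0,0.01,0,0],[-1,2.05,-0.61,0,0,0,0],[-1,2.05,-0.61,0,0,0,0],[-1,2.05,-0.61,0,0,0,0],[-1,2.05,-0.61,0,0,0,0]]'
python3 -m handwheel '[[-1,2.05,-0.61,0,0,0,0],[-1,2.05,-0.61,0,0,0,0],[-1,2.05,-0.61,0,0,0,0],[-1,2.05,-0.61,0,0,0,0],[-1,1.8,-0.54,0,0,0,0],[-1,1.4,-0.42,0,0,0,0],[-1,0.9,-0.27,0,0,0,0],[-1,0.4,-0.12,0,0,0,0],[-1,0,0,0,0,0,0],[-1,0,0,0,0,0,0]]'
cat >> h.py <<'E'
from scipy.spatial.transform import Rotation as Ro
G=104.  # floor centre ahead of TCP along tool z (mm)
def rows(n,pose_fn,prec=2):
    """pose_fn(s)->(pos,Rot) for s in 0..1 ; print the row deltas from current measured pose"""
    s=sense(); p=np.array(s['tool_pos']); R=Ro.from_euler('xyz',s['tcp_rot'],degrees=True)
    for i in range(1,n+1):
        u=i/n; u=u*u*(3-2*u); q,Q=pose_fn(u)
        d=R.inv().apply(q-p)/10; r=(R.inv()*Q).as_rotvec()
        d=np.round(d,2); r=np.round(r,3); p=p+R.apply(d*10); R=R*Ro.from_rotvec(r)
        print([-1]+[float(x) for x in d]+[float(x) for x in r],end=',')
    print('\nend',p.round(1),R.as_euler('xyz',degrees=True).round(1))
def about(c,off,rv,R0=None,p0=None,c1=None):
    """turn by world/tool rotvec rv (tool axes) about a point held at offset off in tool frame, moving the point to c1"""
    s=sense(); p=np.array(s['tool_pos']); R=Ro.from_euler('xyz',s['tcp_rot'],degrees=True)
    a=p+R.apply(off); b=a if c1 is None else np.array(c1,float)
    def f(u):
        Q=R*Ro.from_rotvec(np.array(rv)*u); return a+(b-a)*u-Q.apply(off),Q
    return f
E
python3 - <<'E'
from h import *
s=sense(); R=Ro.from_euler('xyz',s['tcp_rot'],degrees=True); print(s['tool_pos'],s['tcp_rot'],(s['tool_pos']+R.apply([0,0,G])).round(1),s['time'],s['grip_force'],s['joint_pos'].round(0))
rows(12,about(None,[0,0,G],[0,0.56,0],c1=[437,300,82]))
E
```

```text
time: 7.77
tool_pos: [456.7, 170.8, 216.4]
tcp_rot: [-173.9, 0.0, 81.9]
ft_force: [0.7, 0.3, -4.9]
finger_gap: 18.2
grip_force: 107.6
time: 8.6
tool_pos: [437.7, 299.7, 220.1]
tcp_rot: [-174.0, 0.0, 81.9]
ft_force: [0.5, -0.7, -4.8]
finger_gap: 18.5
grip_force: 107.5
[437.6757219  299.73776841 220.14352045] [-1.73963757e+02  4.45159894e-02  8.19355841e+01] [426.8 301.2 116.7] 8.6 107.53864288330078 [27.  2. 94.  3. 89. 34.]
[-1, -0.11, 0.03, 0.07, -0.0, 0.011, 0.0],[-1, -0.32, 0.07, 0.18, -0.0, 0.03, -0.0],[-1, -0.49, 0.12, 0.29, 0.0, 0.047, 0.0],[-1, -0.63, 0.14, 0.36, -0.0, 0.057, -0.0],[-1, -0.73, 0.16, 0.41, -0.0, 0.066, 0.0],[-1, -0.8, 0.17, 0.43, -0.0, 0.069, 0.0],[-1, -0.84, 0.17, 0.42, -0.0, 0.069, -0.0],[-1, -0.81, 0.16, 0.4, -0.0, 0.066, 0.0],[-1, -0.73, 0.15, 0.33, -0.0, 0.058, 0.0],[-1, -0.6, 0.11, 0.26, -0.0, 0.046, 0.0],[-1, -0.41, 0.08, 0.16, -0.0, 0.03, 0.0],[-1, -0.15, 0.02, 0.06, -0.0, 0.011, 0.0],
end [438.4 244.1 169.6] [-172.9  -31.8   78.2]
```

```bash
python3 -m handwheel '[[-1,-0.11,0.03,0.06,0,0.011,0],[-1,-0.32,0.07,0.16,0,0.03,0],[-1,-0.49,0.12,0.26,0,0.047,0],[-1,-0.63,0.14,0.33,0,0.057,0],[-1,-0.73,0.16,0.38,0,0.066,0],[-1,-0.8,0.17,0.4,0,0.069,0],[-1,-0.84,0.17,0.39,0,0.069,0],[-1,-0.81,0.16,0.37,0,0.066,0],[-1,-0.73,0.15,0.3,0,0.058,0],[-1,-0.6,0.11,0.23,0,0.046,0],[-1,-0.41,0.08,0.14,0,0.03,0],[-1,-0.15,0.02,0.05,0,0.011,0]]'
python3 -m handwheel '[[-1,0,0,0,0,0,0],[-1,0.5,0,0,0,0,0],[-1,-0.5,0,0,0,0,0],[-1,0.5,0,0,0,0,0],[-1,-0.5,0,0,0,0,0],[-1,0,0,0,0,0,0]]'
python3 - <<'E'
from h import *
t=snapshot('side');w=snapshot('wrist')
print([(np.round(x['location']).tolist(),round(x['conf'],2)) for x in place_of(w,'tablet_0_center')],[(np.round(x['location']).tolist(),round(x['conf'],2)) for x in place_of(t,'tablet_0_center')])
print([(np.round(x['location']).tolist(),round(x['conf'],2)) for x in place_of(w,'cake_0_center')])
b=cv2.resize(w['image'],(533,400)); a=cv2.resize(t['image'][110:210,235:302],(267,400),interpolation=cv2.INTER_CUBIC)
cv2.imwrite('pics/roll1.png',cv2.cvtColor(np.hstack([a,b]),cv2.COLOR_RGB2BGR))
s=sense(); R=Ro.from_euler('xyz',s['tcp_rot'],degrees=True); print(s['tool_pos'],s['tcp_rot'],(s['tool_pos']+R.apply([0,0,G])).round(1),s['time'],s['grip_force'])
rows(24,about(None,[0,0,G],[0,-1.13,0],c1=[437,300,86]))
E
```

```text
time: 9.6
tool_pos: [438.3, 241.4, 171.3]
tcp_rot: [-172.9, -31.9, 77.9]
ft_force: [0.1, -0.4, -3.7]
finger_gap: 18.6
grip_force: 107.8
time: 10.1
tool_pos: [438.5, 243.7, 172.5]
tcp_rot: [-172.9, -31.9, 78.3]
ft_force: [-0.7, -0.8, -5.0]
finger_gap: 18.3
grip_force: 107.7
[] [([403.0, 326.0, 7.0], 0.53), ([439.0, 301.0, 87.0], 0.23)]
[([399.0, 286.0, 102.0], 0.82)]
[438.5950987  243.71889101 172.59571372] [-172.90384583  -31.88429519   78.16930727] [437.2 299.7  85. ] 10.35 107.64412879943848
[-1, 0.06, -0.0, -0.0, -0.0, -0.006, -0.0],[-1, 0.17, -0.0, 0.0, -0.0, -0.016, 0.0],[-1, 0.28, -0.0, 0.0, -0.0, -0.027, 0.0],[-1, 0.37, -0.0, 0.01, -0.0, -0.035, 0.0],[-1, 0.45, -0.0, 0.0, -0.0, -0.043, -0.0],[-1, 0.52, -0.01, 0.01, -0.0, -0.05, 0.0],[-1, 0.58, 0.0, 0.01, -0.0, -0.055, 0.0],[-1, 0.63, 0.0, 0.02, 0.0, -0.061, 0.0],[-1, 0.68, -0.0, 0.02, -0.0, -0.065, 0.0],[-1, 0.7, -0.0, 0.01, -0.0, -0.067, -0.0],[-1, 0.73, -0.01, 0.02, -0.0, -0.07, 0.0],[-1, 0.73, 0.0, 0.02, -0.0, -0.07, -0.0],[-1, 0.73, 0.0, 0.02, 0.0, -0.07, 0.0],[-1, 0.73, -0.0, 0.02, 0.0, -0.07, 0.0],[-1, 0.7, -0.0, 0.02, 0.0, -0.067, 0.0],[-1, 0.67, -0.01, 0.01, 0.0, -0.065, 0.0],[-1, 0.63, 0.0, 0.02, 0.0, -0.061, 0.0],[-1, 0.58, 0.0, 0.01, 0.0, -0.055, 0.0],[-1, 0.52, -0.0, 0.01, 0.0, -0.05, 0.0],[-1, 0.44, -0.0, 0.0, 0.0, -0.043, 0.0],[-1, 0.37, -0.0, 0.01, 0.0, -0.035, 0.0],[-1, 0.27, -0.0, -0.0, 0.0, -0.027, 0.0],[-1, 0.17, -0.0, -0.0, 0.0, -0.016, 0.0],[-1, 0.06, -0.0, -0.0, 0.0, -0.006, 0.0],
end [454.  354.2 173.1] [-172.9   32.5   85.8]
```

View pics/roll1.png

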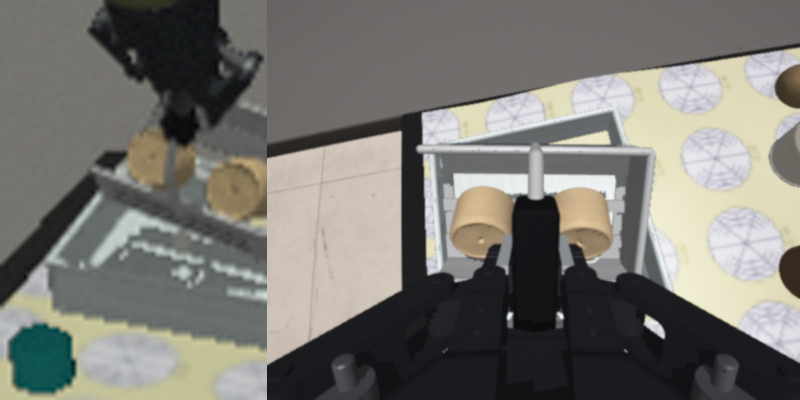

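The upper ledge (top of the wrist view, y≈185) is empty and both cakes, at (480,220) and (583,220), lie against the lower wall, still in the basket. Rolling the other way.

```bash
python3 -m handwheel '[[-1,0.06,0,0,0,-0.006,0],[-1,0.17,0,0,0,-0.016,0],[-1,0.28,0,0,0,-0.027,0],[-1,0.37,0,0.01,0,-0.035,0],[-1,0.45,0,0,0,-0.043,0],[-1,0.52,0,0.01,0,-0.05,0],[-1,0.58,0,0.01,0,-0.055,0],[-1,0.63,0,0.02,0,-0.061,0],[-1,0.68,0,0.02,0,-0.065,0],[-1,0.7,0,0.01,0,-0.067,0],[-1,0.73,0,0.02,0,-0.07,0],[-1,0.73,0,0.02,0,-0.07,0]]'
python3 -m handwheel '[[-1,0.73,0,0.02,0,-0.07,0],[-1,0.73,0,0.02,0,-0.07,0],[-1,0.7,0,0.02,0,-0.067,0],[-1,0.67,0,0.01,0,-0.065,0],[-1,0.63,0,0.02,0,-0.061,0],[-1,0.58,0,0.01,0,-0.055,0],[-1,0.52,0,0.01,0,-0.05,0],[-1,0.44,0,0,0,-0.043,0],[-1,0.37,0,0.01,0,-0.035,0],[-1,0.27,0,0,0,-0.027,0],[-1,0.17,0,0,0,-0.016,0],[-1,0.06,0,0,0,-0.006,0]]'
python3 -m handwheel '[[-1,0,0,0,0,0,0],[-1,0.5,0,0,0,0,0],[-1,-0.5,0,0,0,0,0],[-1,0.5,0,0,0,0,0],[-1,-0.5,0,0,0,0,0],[-1,0,0,0,0,0,0]]'
python3 - <<'E'
from h import *
t=snapshot('side');w=snapshot('wrist')
print([(np.round(x['location']).tolist(),round(x['conf'],2)) for x in place_of(w,'tablet_0_center')],[(np.round(x['location']).tolist(),round(x['conf'],2)) for x in place_of(t,'tablet_0_center')])
b=cv2.resize(w['image'],(533,400)); a=cv2.resize(t['image'][110:210,235:302],(267,400),interpolation=cv2.INTER_CUBIC)
cv2.imwrite('pics/roll2.png',cv2.cvtColor(np.hstack([a,b]),cv2.COLOR_RGB2BGR))
s=sense(); R=Ro.from_euler('xyz',s['tcp_rot'],degrees=True); print(s['tool_pos'],s['tcp_rot'],(s['tool_pos']+R.apply([0,0,G])).round(1),s['time'],s['grip_force'])
rows(12,about(None,[0,0,G],[0,0.565,0],c1=[437,300,116]))
E
```

```text
time: 11.35
tool_pos: [448.7, 299.8, 189.9]
tcp_rot: [-174.1, 0.4, 81.9]
ft_force: [-1.0, -0.7, -4.5]
finger_gap: 18.6
grip_force: 107.6
time: 12.35
tool_pos: [454.0, 355.1, 172.2]
tcp_rot: [-172.8, 32.5, 85.8]
ft_force: [0.0, 1.4, -4.2]
finger_gap: 18.6
grip_force: 107.9
time: 12.85
tool_pos: [454.6, 353.5, 173.7]
tcp_rot: [-172.9, 32.4, 85.7]
ft_force: [0.3, 0.5, -4.1]
finger_gap: 18.4
grip_force: 107.8
[([398.0, 323.0, 3.0], 0.76)] [([401.0, 327.0, 8.0], 0.54)]
[454.43008761 354.00439662 173.2601049 ] [-172.87801596   32.44000358   85.74447259] [437.5 299.8  86.2] 13.05 107.831050157547
[-1, -0.15, -0.01, -0.05, 0.0, 0.011, 0.0],[-1, -0.4, -0.02, -0.13, 0.0, 0.031, 0.0],[-1, -0.6, -0.03, -0.2, -0.0, 0.046, 0.0],[-1, -0.75, -0.03, -0.25, 0.0, 0.058, 0.0],[-1, -0.83, -0.05, -0.3, 0.0, 0.067, 0.0],[-1, -0.85, -0.04, -0.32, 0.0, 0.07, 0.0],[-1, -0.83, -0.05, -0.32, 0.0, 0.069, 0.0],[-1, -0.76, -0.04, -0.32, 0.0, 0.067, 0.0],[-1, -0.65, -0.03, -0.28, -0.0, 0.058, 0.0],[-1, -0.5, -0.03, -0.24, -0.0, 0.046, 0.0],[-1, -0.33, -0.02, -0.15, -0.0, 0.031, 0.0],[-1, -0.11, -0.01, -0.06, -0.0, 0.011, 0.0],
end [447.9 299.  219.4] [-174.     0.3   81.9]
```

View pics/roll2.png

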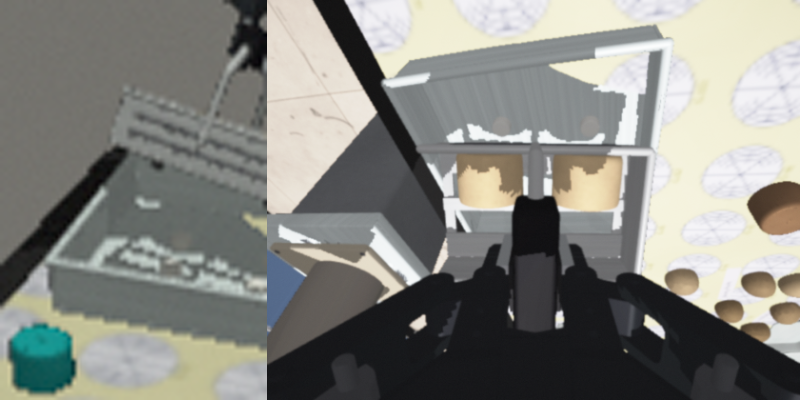

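Two tablets show in the tray at about (503,125) and (590,127), and the cakes sit against the far wall, still inside. I'll level and back off to count the tablets in the tray.

```bash
python3 -m handwheel '[[-1,-0.15,-0.01,-0.05,0,0.011,0],[-1,-0.4,-0.02,-0.13,0,0.031,0],[-1,-0.6,-0.03,-0.2,0,0.046,0],[-1,-0.75,-0.03,-0.25,0,0.058,0],[-1,-0.83,-0.05,-0.3,0,0.067,0],[-1,-0.85,-0.04,-0.32,0,0.07,0],[-1,-0.83,-0.05,-0.32,0,0.069,0],[-1,-0.76,-0.04,-0.32,0,0.067,0],[-1,-0.65,-0.03,-0.28,0,0.058,0],[-1,-0.5,-0.03,-0.24,0,0.046,0],[-1,-0.33,-0.02,-0.15,0,0.031,0],[-1,-0.11,-0.01,-0.06,0,0.011,0]]'
python3 -m handwheel '[[-1,-0.5,0,-0.2,0,0,0],[-1,-1,0,-0.4,0,0,0],[-1,-1.5,0,-0.4,0,0,0],[-1,-2,0,-0.4,0,0,0],[-1,-2,0,-0.4,0,0,0],[-1,-2,0,-0.4,0,0,0],[-1,-2,0,-0.4,0,0,0],[-1,-2,0,-0.4,0,0,0],[-1,-1.5,0,0,0,0,0],[-1,-1,0,0,0,0,0],[-1,-0.5,0,0,0,0,0],[-1,0,0,0,0,0,0]]'
python3 - <<'E'
from h import *
t=snapshot('top');w=snapshot('wrist')
for p in (t,w): print([(np.round(x['location']).tolist(),round(x['conf'],2),proj(p,x['location']).tolist()) for x in place_of(p,'tablet_0_center')],[(np.round(x['location']).tolist(),round(x['conf'],2)) for x in place_of(p,'cake_0_center')])
b=cv2.resize(w['image'],(533,400)); a=cv2.resize(t['image'][190:290,110:207],(267,275),interpolation=cv2.INTER_CUBIC)
a=np.vstack([a,np.zeros((125,267,3),np.uint8)])
cv2.imwrite('pics/count.png',cv2.cvtColor(np.hstack([a,b]),cv2.COLOR_RGB2BGR))
s=sense(); print(s['tool_pos'],s['tcp_rot'],s['time'],s['grip_force'])
E
```

```text
time: 14.05
tool_pos: [447.9, 297.8, 220.1]
tcp_rot: [-174.0, 0.2, 81.9]
ft_force: [0.4, 0.4, -3.4]
finger_gap: 19.0
grip_force: 107.7
time: 15.05
tool_pos: [428.4, 139.7, 249.8]
tcp_rot: [-174.0, 0.3, 81.9]
ft_force: [-0.4, -0.4, -4.1]
finger_gap: 18.5
grip_force: 107.9
[] [([373.0, 106.0, 17.0], 0.6), ([411.0, 127.0, 165.0], 0.54)]
[([399.0, 324.0, 4.0], 0.52, [256.0, 23.0])] [([373.0, 109.0, 18.0], 0.5), ([414.0, 141.0, 139.0], 0.48)]
[428.49296847 140.97163833 249.74333052] [-173.96234972    0.28391257   82.00843355] 15.35 107.92209148406982
```

View pics/count.png

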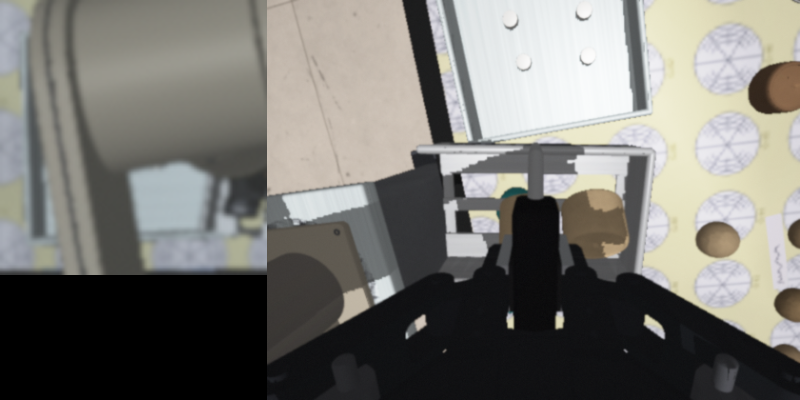

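All four tablets now lie in the tray, at (511,20), (584,11), (524,62) and (588,57) in the right panel. Both cakes are still in the basket: one at (595,222), the other partly behind the grip at (510,210). Planning the move to the box.

```bash
python3 - <<'E'
from h import *
t=snapshot('top')
C=np.array([onz(t,u,54)[:2] for u in [(362,204),(404,212),(392,255),(349,245)]]);print(C.round(0).tolist(),C.mean(0).round(0))
for i,j in((3,0),(2,1)):
    d=C[j]-C[i];print('box x yaw',np.degrees(np.arctan2(d[1],d[0])),np.linalg.norm(d))
yaw=np.mean([np.degrees(np.arctan2(*(C[j]-C[i])[::-1])) for i,j in((3,0),(2,1))])
for i,j in((0,1),(3,2)):
    d=C[j]-C[i];print('box y yaw',np.degrees(np.arctan2(d[1],d[0]))+90,np.linalg.norm(d))
yaw=round(float(yaw)); s=sense(); R=Ro.from_euler('xyz',s['tcp_rot'],degrees=True)
# basket yaw = box yaw -> tool yaw = 90+yaw
Q=Ro.from_euler('xyz',[s['tcp_rot'][0],0,90+yaw],degrees=True)
xb=np.array([np.cos(np.radians(yaw)),np.sin(np.radians(yaw)),0])
m=np.array([454,-290,95.])+25*xb
print(m)
rows(28,about(None,[0,-75,102.5],(R.inv()*Q).as_rotvec(),c1=m))
E
```

```text
[[521.0, -245.0], [498.0, -358.0], [385.0, -322.0], [414.0, -207.0]] [ 455. -283.]
box x yaw -19.354324106455252 113.63747649348198
box x yaw -17.885326553722194 118.84635487678763
box y yaw -11.424455733922812 115.57351775872255
box y yaw -14.115597363417976 118.00804599140983
[ 477.63796439 -298.13920386   95.        ]
[-1, -0.17, 0.07, 0.02, 0.0, 0.0, 0.001],[-1, -0.48, 0.22, 0.04, 0.0, 0.0, 0.002],[-1, -0.77, 0.35, 0.07, 0.0, 0.001, 0.003],[-1, -1.04, 0.48, 0.1, 0.0, 0.0, 0.005],[-1, -1.27, 0.59, 0.12, 0.0, 0.001, 0.005],[-1, -1.49, 0.7, 0.14, 0.0, 0.001, 0.006],[-1, -1.68, 0.81, 0.16, 0.0, 0.001, 0.008],[-1, -1.84, 0.89, 0.17, 0.0, 0.001, 0.008],[-1, -1.97, 0.98, 0.18, 0.0, 0.001, 0.008],[-1, -2.09, 1.06, 0.19, 0.0, 0.001, 0.01],[-1, -2.17, 1.12, 0.19, 0.0, 0.002, 0.009],[-1, -2.23, 1.19, 0.2, 0.0, 0.001, 0.01],[-1, -2.27, 1.22, 0.2, 0.0, 0.001, 0.01],[-1, -2.28, 1.27, 0.2, 0.0, 0.002, 0.01],[-1, -2.26, 1.28, 0.2, 0.0, 0.001, 0.01],[-1, -2.23, 1.29, 0.19, 0.0, 0.001, 0.01],[-1, -2.17, 1.29, 0.19, 0.0, 0.002, 0.01],[-1, -2.09, 1.27, 0.17, 0.0, 0.001, 0.01],[-1, -1.99, 1.23, 0.17, 0.0, 0.001, 0.009],[-1, -1.86, 1.18, 0.15, 0.0, 0.001, 0.009],[-1, -1.72, 1.1, 0.15, 0.0, 0.001, 0.008],[-1, -1.55, 1.02, 0.12, 0.0, 0.001, 0.007],[-1, -1.37, 0.91, 0.12, 0.0, 0.001, 0.006],[-1, -1.17, 0.78, 0.09, 0.0, 0.001, 0.006],[-1, -0.94, 0.64, 0.08, 0.0, 0.0, 0.004],[-1, -0.7, 0.48, 0.05, 0.0, 0.001, 0.004],[-1, -0.43, 0.3, 0.04, 0.0, -0.0, 0.002],[-1, -0.15, 0.11, 0.01, 0.0, 0.0, 0.0],
end [ 558.4 -325.9  189. ] [-174.    0.   71.]
```

```bash
python3 -m handwheel '[[-1,-0.17,0.07,0.02,0,0,0.001],[-1,-0.48,0.22,0.04,0,0,0.002],[-1,-0.77,0.35,0.07,0,0,0.003],[-1,-1.04,0.48,0.1,0,0,0.004],[-1,-1.27,0.59,0.12,0,0,0.004],[-1,-1.49,0.7,0.14,0,0,0.005],[-1,-1.68,0.81,0.16,0,0,0.006],[-1,-1.84,0.89,0.17,0,0,0.006],[-1,-1.97,0.98,0.18,0,0,0.006],[-1,-2.09,1.06,0.19,0,0,0.007],[-1,-2.17,1.12,0.19,0,0,0.007],[-1,-2.23,1.19,0.2,0,0,0.007]]'
python3 -m handwheel '[[-1,-2.27,1.22,0.2,0,0,0.007],[-1,-2.28,1.27,0.2,0,0,0.007],[-1,-2.26,1.28,0.2,0,0,0.007],[-1,-2.23,1.29,0.19,0,0,0.007],[-1,-2.17,1.29,0.19,0,0,0.007],[-1,-2.09,1.27,0.17,0,0,0.007],[-1,-1.99,1.23,0.17,0,0,0.006],[-1,-1.86,1.18,0.15,0,0,0.006],[-1,-1.72,1.1,0.15,0,0,0.006],[-1,-1.55,1.02,0.12,0,0,0.005]]'
python3 -m handwheel '[[-1,-1.37,0.91,0.12,0,0,0.005],[-1,-1.17,0.78,0.09,0,0,0.004],[-1,-0.94,0.64,0.08,0,0,0.003],[-1,-0.7,0.48,0.05,0,0,0.002],[-1,-0.43,0.3,0.04,0,0,0.002],[-1,-0.15,0.11,0.01,0,0,0],[-1,0,0,0,0,0,0],[-1,0,0,0,0,0,0]]'
python3 - <<'E'
from h import *
t=snapshot('side')
print([(np.round(x['location']).tolist(),round(x['conf'],2)) for x in place_of(t,'mouth')],[(np.round(x['location']).tolist(),round(x['conf'],2)) for x in place_of(t,'box')])
s=sense(); R=Ro.from_euler('xyz',s['tcp_rot'],degrees=True); o=np.array([0,-75,102.5])
print(s['tool_pos'],s['tcp_rot'],'mouth',(s['tool_pos']+R.apply(o)).round(1),s['time'],s['joint_pos'].round(0))
for m in [(200,290)]: pass
cv2.imwrite('pics/box1.png',cv2.cvtColor(cv2.resize(t['image'][150:350,130:330],(600,600),interpolation=cv2.INTER_CUBIC),cv2.COLOR_RGB2BGR))
Q=Ro.from_euler('xyz',[-180-12,0,74],degrees=True)
a=np.radians(-16); m=np.array([454,-288,70])+25*np.array([np.cos(a),np.sin(a),0])
rows(12,about(None,o,(R.inv()*Q).as_rotvec(),c1=m))
E
```

```text
time: 16.4
tool_pos: [481.2, -45.4, 226.4]
tcp_rot: [-174.0, 0.6, 78.6]
ft_force: [0.4, -0.1, -4.8]
finger_gap: 18.3
grip_force: 107.9
time: 17.23
tool_pos: [550.4, -272.1, 198.8]
tcp_rot: [-174.0, 1.0, 74.8]
ft_force: [0.5, 0.4, -3.5]
finger_gap: 18.4
grip_force: 107.9
time: 17.9
tool_pos: [568.8, -323.6, 193.3]
tcp_rot: [-174.1, 1.1, 74.0]
ft_force: [-0.9, 0.4, -4.3]
finger_gap: 18.5
grip_force: 107.9
[([486.0, -297.0, 94.0], 0.79), ([481.0, 267.0, 8.0], 0.33)] [([451.0, -284.0, 1.0], 0.58)]
[ 568.92276384 -323.29267277  193.51094448] [-174.08703633    1.11034622   74.07088151] mouth [ 486.5 -301.7   99.3] 18.05 [-33.  23.  73.  -3.  89. -16.]
[-1, 0.01, -0.08, 0.01, -0.006, 0.0, 0.0],[-1, 0.01, -0.21, 0.04, -0.017, 0.001, 0.0],[-1, 0.02, -0.33, 0.06, -0.026, 0.002, 0.0],[-1, 0.03, -0.42, 0.07, -0.032, 0.002, 0.001],[-1, 0.02, -0.49, 0.07, -0.037, 0.002, -0.0],[-1, 0.03, -0.53, 0.08, -0.038, 0.003, 0.0],[-1, 0.03, -0.55, 0.07, -0.039, 0.002, 0.0],[-1, 0.03, -0.53, 0.07, -0.037, 0.002, 0.001],[-1, 0.02, -0.47, 0.05, -0.032, 0.002, -0.0],[-1, 0.02, -0.39, 0.03, -0.025, 0.002, 0.0],[-1, 0.01, -0.26, 0.02, -0.017, 0.001, 0.0],[-1, 0.0, -0.09, 0.01, -0.007, 0.0, 0.0],
end [ 528.1 -309.3  185.9] [168.   0.  74.]
```

View pics/box1.png

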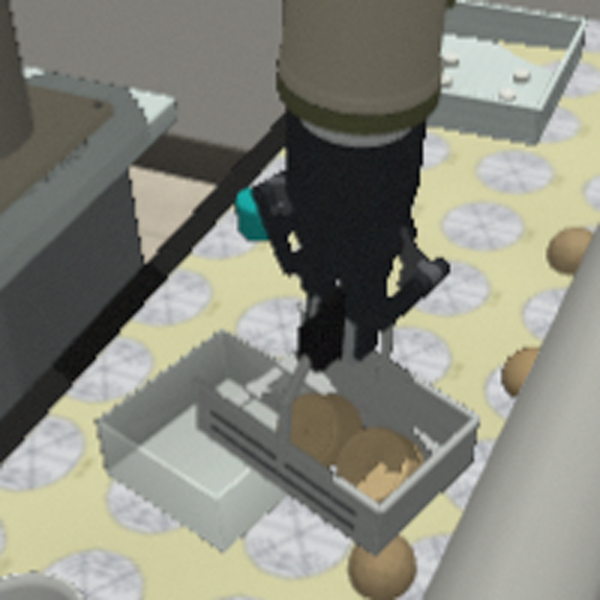

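Both cakes are still inside, at (325,430) and (380,460), and the mouth at (205,410) is over the clear box. The front cake seems to have tipped on its side, so it may roll. I'll tilt gently from low down.

```bash
cat > tip.py <<'E'
from h import *
import sys
def plan(pitch,off,z,n,shot=None):
    s=sense(); R=Ro.from_euler('xyz',s['tcp_rot'],degrees=True); o=np.array([0,-75,102.5])
    print(s['tcp_rot'].round(1),'mouth',(s['tool_pos']+R.apply(o)).round(1),s['time'],s['ft_force'].round(1))
    Q=Ro.from_euler('xyz',[-180-pitch,0,74],degrees=True); a=np.radians(-16)
    m=np.array([454,-288,z])+off*np.array([np.cos(a),np.sin(a),0])
    if n: rows(n,about(None,o,(R.inv()*Q).as_rotvec(),c1=m))
def cakes():
    for n in('side','top','wrist'):
        p=snapshot(n); print(n,[(np.round(x['location']).tolist(),round(x['conf'],2)) for x in place_of(p,'cake_0_center')])
E
python3 -c "
from tip import *
plan(3,35,69,8)"
```

```text
[-174.1    1.1   74.1] mouth [ 486.5 -301.7   99.3] 18.05 [-0.5  0.7 -4.1]
[-1, 0.01, -0.06, 0.08, -0.007, 0.001, 0.0],[-1, 0.03, -0.14, 0.21, -0.017, 0.002, 0.0],[-1, 0.04, -0.22, 0.3, -0.025, 0.003, 0.0],[-1, 0.05, -0.27, 0.34, -0.029, 0.004, 0.0],[-1, 0.04, -0.28, 0.35, -0.028, 0.003, 0.001],[-1, 0.04, -0.26, 0.3, -0.025, 0.003, -0.0],[-1, 0.03, -0.2, 0.21, -0.018, 0.003, -0.0],[-1, 0.01, -0.07, 0.08, -0.007, 0.0, -0.0],
end [ 554.5 -316.8  175.3] [177.   0.  74.]
```

```bash
python3 -m handwheel '[[-1,0.01,-0.06,0.08,-0.007,0.001,0],[-1,0.03,-0.14,0.21,-0.017,0.002,0],[-1,0.04,-0.22,0.3,-0.025,0.003,0],[-1,0.05,-0.27,0.34,-0.029,0.004,0],[-1,0.04,-0.28,0.35,-0.028,0.003,0],[-1,0.04,-0.26,0.3,-0.025,0.003,0],[-1,0.03,-0.2,0.21,-0.018,0.003,0],[-1,0.01,-0.07,0.08,-0.007,0,0],[-1,0,0,0,0,0,0],[-1,0,0,0,0,0,0],[-1,0,0,0,0,0,0]]'
python3 -c "
from tip import *
cakes()
plan(14,35,67,12)"
```

```text
time: 18.97
tool_pos: [554.8, -317.4, 175.5]
tcp_rot: [177.0, 0.0, 74.0]
ft_force: [0.1, -1.1, -3.4]
finger_gap: 18.9
grip_force: 107.9
side [([550.0, -330.0, 96.0], 0.84)]
top [([344.0, -22.0, 17.0], 0.77), ([371.0, 104.0, 17.0], 0.75), ([547.0, -330.0, 90.0], 0.69), ([689.0, 211.0, -0.0], 0.61)]
wrist [([602.0, -341.0, 92.0], 0.61)]
[177.   0.  74.] mouth [ 487.7 -298.2   68.7] 19.2667 [-0.2 -0.2 -4.4]
[-1, 0.0, -0.04, -0.02, -0.004, 0.0, 0.0],[-1, 0.0, -0.11, -0.07, -0.01, 0.0, 0.0],[-1, 0.01, -0.16, -0.11, -0.016, 0.0, 0.0],[-1, 0.0, -0.21, -0.13, -0.02, 0.0, 0.0],[-1, 0.01, -0.24, -0.14, -0.022, 0.0, 0.0],[-1, 0.0, -0.25, -0.16, -0.024, 0.0, 0.0],[-1, 0.01, -0.25, -0.15, -0.024, 0.0, 0.0],[-1, 0.01, -0.24, -0.15, -0.022, 0.0, 0.0],[-1, 0.0, -0.21, -0.13, -0.02, 0.0, 0.0],[-1, 0.01, -0.17, -0.1, -0.016, 0.0, 0.0],[-1, -0.0, -0.11, -0.07, -0.01, 0.0, 0.0],[-1, -0.0, -0.04, -0.03, -0.004, 0.0, 0.0],
end [ 533.7 -310.8  184.6] [166.   0.  74.]
```

```bash
python3 -m handwheel '[[-1,0,-0.04,-0.02,-0.004,0,0],[-1,0,-0.11,-0.07,-0.01,0,0],[-1,0.01,-0.16,-0.11,-0.016,0,0],[-1,0,-0.21,-0.13,-0.02,0,0],[-1,0.01,-0.24,-0.14,-0.022,0,0],[-1,0,-0.25,-0.16,-0.024,0,0],[-1,0.01,-0.25,-0.15,-0.024,0,0],[-1,0.01,-0.24,-0.15,-0.022,0,0],[-1,0,-0.21,-0.13,-0.02,0,0],[-1,0.01,-0.17,-0.1,-0.016,0,0],[-1,0,-0.11,-0.07,-0.01,0,0],[-1,0,-0.04,-0.03,-0.004,0,0]]'
python3 -c "
from tip import *
cakes()
plan(24,32,65,12)"
```

```text
time: 20.27
tool_pos: [533.2, -310.7, 184.8]
tcp_rot: [165.9, 0.0, 74.0]
ft_force: [-0.0, -0.4, -4.2]
finger_gap: 18.8
grip_force: 107.9
side [([546.0, -325.0, 101.0], 0.89), ([371.0, 106.0, 16.0], 0.48)]
top [([347.0, -21.0, 14.0], 0.59), ([372.0, 105.0, 16.0], 0.5), ([547.0, -330.0, 100.0], 0.43)]
wrist []
[166.   0.  74.] mouth [ 487.7 -297.7   67.1] 20.5667 [-0.5 -0.5 -3.4]
[-1, 0.0, -0.04, -0.02, -0.003, 0.0, 0.0],[-1, 0.0, -0.12, -0.07, -0.01, 0.0, 0.0],[-1, 0.0, -0.17, -0.09, -0.014, 0.0, 0.0],[-1, 0.0, -0.23, -0.12, -0.018, 0.0, 0.0],[-1, 0.0, -0.25, -0.14, -0.021, 0.0, 0.0],[-1, 0.0, -0.26, -0.15, -0.021, 0.0, 0.0],[-1, 0.0, -0.27, -0.15, -0.022, 0.0, 0.0],[-1, 0.0, -0.25, -0.14, -0.02, 0.0, 0.0],[-1, 0.0, -0.23, -0.12, -0.018, 0.0, 0.0],[-1, 0.0, -0.17, -0.1, -0.014, 0.0, 0.0],[-1, 0.0, -0.12, -0.07, -0.01, 0.0, 0.0],[-1, 0.0, -0.04, -0.02, -0.003, 0.0, 0.0],
end [ 510.6 -304.2  189.1] [156.   0.  74.]
```

```bash
python3 -m handwheel '[[-1,0,-0.04,-0.02,-0.003,0,0],[-1,0,-0.12,-0.07,-0.01,0,0],[-1,0,-0.17,-0.09,-0.014,0,0],[-1,0,-0.23,-0.12,-0.018,0,0],[-1,0,-0.25,-0.14,-0.021,0,0],[-1,0,-0.26,-0.15,-0.021,0,0],[-1,0,-0.27,-0.15,-0.022,0,0],[-1,0,-0.25,-0.14,-0.02,0,0],[-1,0,-0.23,-0.12,-0.018,0,0],[-1,0,-0.17,-0.1,-0.014,0,0],[-1,0,-0.12,-0.07,-0.01,0,0],[-1,0,-0.04,-0.02,-0.003,0,0]]'
python3 -c "
from tip import *
cakes()
plan(34,30,63,12)"
```

```text
time: 21.57
tool_pos: [510.0, -304.1, 189.1]
tcp_rot: [156.0, 0.0, 74.0]
ft_force: [0.0, -0.2, -4.3]
finger_gap: 18.6
grip_force: 107.9
side [([512.0, -319.0, 100.0], 0.68), ([375.0, 104.0, 15.0], 0.51), ([553.0, -316.0, 87.0], 0.23)]
top [([374.0, 103.0, 16.0], 0.81), ([344.0, -21.0, 17.0], 0.79), ([492.0, -311.0, 91.0], 0.58)]
wrist [([480.0, -316.0, 92.0], 0.82), ([454.0, -286.0, -4.0], 0.51)]
[156.   0.  74.] mouth [ 484.9 -297.    65.2] 21.8667 [ 0.1 -0.4 -3. ]
[-1, 0.0, -0.04, -0.02, -0.003, 0.0, 0.0],[-1, 0.0, -0.11, -0.07, -0.01, 0.0, 0.0],[-1, 0.0, -0.18, -0.1, -0.014, 0.0, 0.0],[-1, 0.0, -0.21, -0.12, -0.018, 0.0, 0.0],[-1, 0.0, -0.25, -0.14, -0.021, 0.0, 0.0],[-1, 0.0, -0.26, -0.14, -0.021, 0.0, 0.0],[-1, 0.0, -0.26, -0.15, -0.022, 0.0, 0.0],[-1, 0.0, -0.24, -0.14, -0.02, 0.0, 0.0],[-1, 0.0, -0.22, -0.13, -0.018, 0.0, 0.0],[-1, 0.0, -0.17, -0.1, -0.015, 0.0, 0.0],[-1, 0.0, -0.11, -0.07, -0.009, 0.0, 0.0],[-1, 0.0, -0.05, -0.02, -0.004, 0.0, 0.0],
end [ 487.5 -297.6  189.9] [146.   0.  74.]
```

```bash
python3 -m handwheel '[[-1,0,0,0,0,0,0],[-1,0,0,0,0,0,0],[-1,0,0,0,0,0,0],[-1,0,0,0,0,0,0]]'
python3 - <<'E'
from tip import *
t=snapshot('side')
print([(np.round(x['location']).tolist(),round(x['conf'],2)) for x in place_of(t,'cake_0_center')])
cv2.imwrite('pics/box2.png',cv2.cvtColor(cv2.resize(t['image'][180:350,130:300],(500,500),interpolation=cv2.INTER_CUBIC),cv2.COLOR_RGB2BGR))
E
```

```text
time: 22.2
tool_pos: [510.5, -304.2, 189.3]
tcp_rot: [156.0, 0.0, 74.0]
ft_force: [0.3, -0.2, -3.8]
finger_gap: 18.5
grip_force: 108.1
[([375.0, 106.0, 18.0], 0.65), ([416.0, -324.0, 26.0], 0.55)]
```

View pics/box2.png

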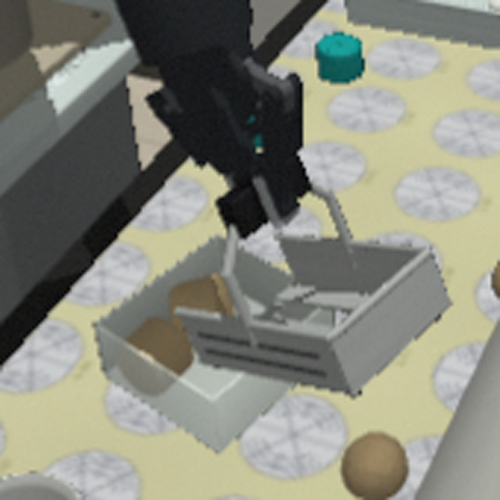

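One cake is in the box at (160,350). The other, at (200,295), is at or past the mouth, and the basket floor behind it is bare. I'll keep tilting with the mouth held slightly higher to clear the edge.

```bash
python3 -c "
from tip import *
t=snapshot('side'); print([onz(t,(198,280),z).round(0).tolist() for z in (25,45,70)])
plan(42,32,70,12)"
```

```text
[[417.0, -253.0, 25.0], [429.0, -271.0, 45.0], [445.0, -293.0, 70.0]]
[156.   0.  74.] mouth [ 484.6 -296.8   65.1] 22.35 [-0.9  0.5 -4.2]
[-1, -0.0, -0.06, -0.05, -0.006, 0.0, 0.0],[-1, -0.0, -0.16, -0.16, -0.017, 0.0, 0.0],[-1, -0.0, -0.25, -0.22, -0.026, 0.0, 0.0],[-1, -0.0, -0.31, -0.28, -0.032, 0.0, 0.0],[-1, -0.0, -0.36, -0.32, -0.037, 0.0, 0.0],[-1, -0.0, -0.37, -0.34, -0.039, 0.0, 0.0],[-1, -0.0, -0.37, -0.33, -0.039, 0.0, 0.0],[-1, -0.0, -0.35, -0.32, -0.037, 0.0, 0.0],[-1, -0.0, -0.3, -0.28, -0.032, 0.0, 0.0],[-1, -0.0, -0.24, -0.22, -0.026, 0.0, 0.0],[-1, -0.0, -0.16, -0.14, -0.017, 0.0, 0.0],[-1, -0.0, -0.06, -0.06, -0.006, 0.0, 0.0],
end [ 472.4 -293.3  196.4] [138.   0.  74.]
```

```bash
python3 -m handwheel '[[-1,0,-0.06,-0.05,-0.006,0,0],[-1,0,-0.16,-0.16,-0.017,0,0],[-1,0,-0.25,-0.22,-0.026,0,0],[-1,0,-0.31,-0.28,-0.032,0,0],[-1,0,-0.36,-0.32,-0.037,0,0],[-1,0,-0.37,-0.34,-0.039,0,0],[-1,0,-0.37,-0.33,-0.039,0,0],[-1,0,-0.35,-0.32,-0.037,0,0],[-1,0,-0.3,-0.28,-0.032,0,0],[-1,0,-0.24,-0.22,-0.026,0,0],[-1,0,-0.16,-0.14,-0.017,0,0],[-1,0,-0.06,-0.06,-0.006,0,0]]'
python3 - <<'E'
from tip import *
t=snapshot('side')
print([(np.round(x['location']).tolist(),round(x['conf'],2)) for x in place_of(t,'cake_0_center')])
w=snapshot('wrist')
print([(np.round(x['location']).tolist(),round(x['conf'],2)) for x in place_of(w,'cake_0_center')])
s=sense(); R=Ro.from_euler('xyz',s['tcp_rot'],degrees=True)
print(s['time'],s['tool_pos'],s['ft_force'])
Q=Ro.from_euler('xyz',[-180,0,74],degrees=True); f=about(None,np.array([0,-75,102.5]),(R.inv()*Q).as_rotvec(),c1=[500,-301,130]); rows(14,f)
E
```

```text
time: 23.35
tool_pos: [471.4, -293.0, 195.6]
tcp_rot: [138.0, 0.0, 74.0]
ft_force: [0.1, -0.0, -2.9]
finger_gap: 18.6
grip_force: 108.1
[([346.0, -15.0, 22.0], 0.76), ([377.0, 105.0, 18.0], 0.69), ([418.0, -320.0, 28.0], 0.54)]
[([417.0, -324.0, 25.0], 0.78)]
23.55 [ 472.35463422 -293.45896375  196.65894702] [ 1.85125450e-01 -3.16476113e-03 -3.75681187e+00]
[-1, 0.0, 0.18, 0.03, 0.011, 0.0, 0.0],[-1, 0.0, 0.52, 0.09, 0.03, 0.0, 0.0],[-1, 0.0, 0.78, 0.13, 0.046, 0.0, 0.0],[-1, 0.01, 0.97, 0.15, 0.058, 0.0, 0.0],[-1, -0.0, 1.12, 0.16, 0.069, 0.0, 0.0],[-1, 0.0, 1.19, 0.14, 0.074, 0.0, 0.0],[-1, 0.01, 1.2, 0.11, 0.078, 0.001, -0.0],[-1, 0.0, 1.16, 0.09, 0.078, -0.0, 0.0],[-1, 0.0, 1.07, 0.05, 0.075, -0.0, 0.0],[-1, 0.01, 0.94, 0.02, 0.069, -0.0, 0.0],[-1, 0.0, 0.79, 0.0, 0.058, -0.0, 0.0],[-1, 0.0, 0.59, -0.0, 0.046, 0.0, 0.0],[-1, 0.0, 0.38, -0.02, 0.03, 0.0, 0.0],[-1, 0.01, 0.13, -0.0, 0.011, 0.0, 0.0],
end [ 572.1 -321.6  232.5] [-180.    0.   74.]
```

```bash
python3 -m handwheel '[[-1,0,0.18,0.03,0.011,0,0],[-1,0,0.52,0.09,0.03,0,0],[-1,0,0.78,0.13,0.046,0,0],[-1,0,0.97,0.15,0.058,0,0],[-1,0,1.12,0.16,0.069,0,0],[-1,0,1.19,0.14,0.074,0,0],[-1,0,1.2,0.11,0.078,0,0]]'
python3 -m handwheel '[[-1,0,1.16,0.09,0.078,0,0],[-1,0,1.07,0.05,0.075,0,0],[-1,0,0.94,0.02,0.069,0,0],[-1,0,0.79,0,0.058,0,0],[-1,0,0.59,0,0.046,0,0],[-1,0,0.38,-0.02,0.03,0,0],[-1,0,0.13,0,0.011,0,0],[-1,0,0,0,0,0,0],[-1,0,0,0,0,0,0]]'
python3 - <<'E'
from tip import *
t=snapshot('side');w=snapshot('wrist')
for p in(t,w): print([(np.round(x['location']).tolist(),round(x['conf'],2)) for x in place_of(p,'cake_0_center')])
s=sense(); print(s['time'],s['ft_force'],s['joint_pos'].round())
a=cv2.resize(t['image'][180:330,150:270],(320,400),interpolation=cv2.INTER_CUBIC); b=cv2.resize(w['image'],(533,400))[:,:480]
cv2.imwrite('pics/box3.png',cv2.cvtColor(np.hstack([a,b]),cv2.COLOR_RGB2BGR))
E
```

```text
time: 24.13
tool_pos: [525.4, -308.7, 223.4]
tcp_rot: [159.2, 0.1, 73.9]
ft_force: [0.9, -0.3, -3.1]
finger_gap: 18.9
grip_force: 108.1
time: 24.88
tool_pos: [572.3, -321.7, 231.7]
tcp_rot: [180.0, 0.0, 74.0]
ft_force: [0.1, 0.2, -3.2]
finger_gap: 18.0
grip_force: 108.1
[([416.0, -323.0, 27.0], 0.84), ([343.0, -16.0, 23.0], 0.73)]
[([417.0, -319.0, 24.0], 0.96)]
25.0833 [-0.75410932  0.51529929 -3.11778699] [-34.  16.  77.  -0.  87. -18.]
```

View pics/box3.png

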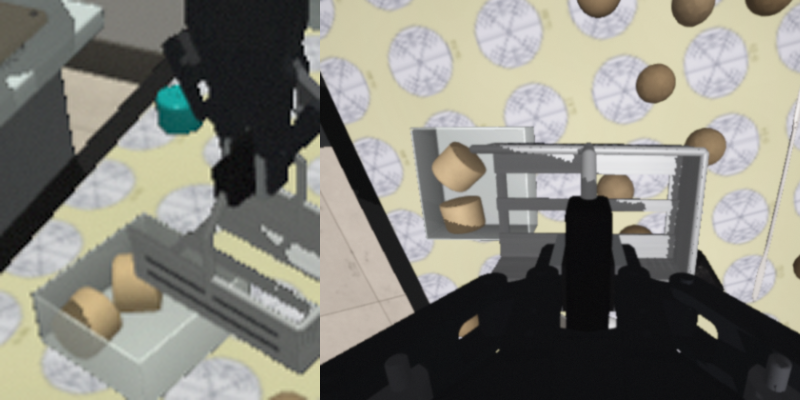

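Both cakes are in the box, at (458,167) and (462,213), and the basket is empty. Its original spot is free, so I'll stand it there.

```bash
python3 - <<'E'
from tip import *
s=sense(); R=Ro.from_euler('xyz',s['tcp_rot'],degrees=True); Q=Ro.from_euler('xyz',[180,0,82],degrees=True)
rows(16,about(None,[0,0,0],(R.inv()*Q).as_rotvec(),c1=[484,-4,160]))
E
```

```text
[-1, 0.32, -0.19, 0.08, 0.0, 0.0, -0.002],[-1, 0.89, -0.55, 0.23, 0.0, 0.0, -0.004],[-1, 1.39, -0.84, 0.36, 0.0, 0.0, -0.007],[-1, 1.82, -1.07, 0.46, 0.0, 0.0, -0.009],[-1, 2.15, -1.26, 0.54, 0.0, 0.0, -0.01],[-1, 2.43, -1.37, 0.61, 0.0, 0.0, -0.012],[-1, 2.6, -1.44, 0.65, 0.0, 0.0, -0.013],[-1, 2.71, -1.45, 0.68, 0.0, 0.0, -0.013],[-1, 2.73, -1.42, 0.67, 0.0, 0.0, -0.013],[-1, 2.66, -1.33, 0.65, 0.0, 0.0, -0.013],[-1, 2.51, -1.22, 0.61, 0.0, 0.001, -0.012],[-1, 2.26, -1.07, 0.55, 0.0, -0.0, -0.01],[-1, 1.91, -0.88, 0.46, 0.0, -0.0, -0.009],[-1, 1.48, -0.66, 0.36, 0.0, -0.0, -0.007],[-1, 0.96, -0.42, 0.23, 0.0, -0.0, -0.004],[-1, 0.34, -0.15, 0.08, 0.0, -0.0, -0.002],
end [484.  -4. 160.] [180.  -0.  82.]
```

```bash
python3 -m handwheel '[[-1,0.32,-0.19,0.08,0,0,-0.002],[-1,0.89,-0.55,0.23,0,0,-0.004],[-1,1.39,-0.84,0.36,0,0,-0.007],[-1,1.82,-1.07,0.46,0,0,-0.009],[-1,2.15,-1.26,0.54,0,0,-0.01],[-1,2.43,-1.37,0.61,0,0,-0.012],[-1,2.6,-1.44,0.65,0,0,-0.013],[-1,2.71,-1.45,0.68,0,0,-0.013]]'
python3 -m handwheel '[[-1,2.73,-1.42,0.67,0,0,-0.013],[-1,2.66,-1.33,0.65,0,0,-0.013],[-1,2.51,-1.22,0.61,0,0,-0.012],[-1,2.26,-1.07,0.55,0,0,-0.01],[-1,1.91,-0.88,0.46,0,0,-0.009],[-1,1.48,-0.66,0.36,0,0,-0.007],[-1,0.96,-0.42,0.23,0,0,-0.004],[-1,0.34,-0.15,0.08,0,0,-0.002],[-1,0,0,0,0,0,0],[-1,0,0,0,0,0,0]]'
python3 -m handwheel '[[-1,0,0,0.8,0,0,0],[-1,0,0,0.8,0,0,0],[-1,0,0,0.8,0,0,0],[-1,0,0,0.8,0,0,0],[-1,0,0,0.6,0,0,0],[-1,0,0,0.4,0,0,0],[-1,0,0,0.2,0,0,0],[-1,0,0,0,0,0,0],[-1,0,0,0,0,0,0]]'
```

```text
time: 25.75
tool_pos: [527.3, -161.9, 196.0]
tcp_rot: [180.0, 0.0, 78.0]
ft_force: [0.5, 0.4, -2.5]
finger_gap: 18.5
grip_force: 108.1
time: 26.58
tool_pos: [484.6, -4.6, 160.3]
tcp_rot: [180.0, 0.0, 82.0]
ft_force: [0.4, -0.7, -3.4]
finger_gap: 18.1
grip_force: 108.0
time: 27.33
tool_pos: [484.3, -4.0, 116.0]
tcp_rot: [-180.0, 0.0, 82.0]
ft_force: [-0.7, -0.0, -2.7]
finger_gap: 19.0
grip_force: 108.2
```

```bash
python3 -m handwheel '[[-1,0,0,0.1,0,0,0],[-1,0,0,0.1,0,0,0],[-1,0,0,0.1,0,0,0],[-1,0,0,0,0,0,0],[-1,0,0,0,0,0,0]]'
```

```text
time: 27.75
tool_pos: [484.4, -4.0, 113.0]
tcp_rot: [180.0, 0.0, 82.0]
ft_force: [0.4, -0.5, -1.2]
finger_gap: 18.6
grip_force: 108.1
```

```bash
python3 -m handwheel '[[-1,0,0,0.05,0,0,0],[1,0,0,0,0,0,0],[1,0,0,0,0,0,0],[1,0,0,0,0,0,0],[1,0,0,0,0,0,0],[1,0,0,0,0,0,0],[1,0,0,0,0,0,0],[1,0,0,0,0,0,0]]'
python3 -m handwheel '[[1,0,0,-1,0,0,0],[1,0,0,-2,0,0,0],[1,0,0,-2.5,0,0,0],[1,0,0,-2.5,0,0,0],[1,0,0,-2.5,0,0,0],[1,0,0,-2.5,0,0,0],[1,0,0,-1,0,0,0],[1,0,0,0,0,0,0],[1,0,0,0,0,0,0]]'
python3 - <<'E'
from tip import *
t=snapshot('side')
for q in('basket','gel_cake','bun','beaker_near','cake_0_center'): print(q,[(np.round(x['location']).tolist(),round(x['conf'],2)) for x in place_of(t,q)])
cv2.imwrite('pics/end.png',cv2.cvtColor(cv2.resize(t['image'][130:350,130:420],(790,600)),cv2.COLOR_RGB2BGR))
E
```

```text
time: 28.42
tool_pos: [484.2, -4.0, 112.3]
tcp_rot: [-180.0, 0.0, 82.0]
ft_force: [-0.1, -0.1, 0.2]
finger_gap: 85.3
grip_force: 0.0
time: 29.17
tool_pos: [484.4, -4.0, 252.3]
tcp_rot: [180.0, 0.0, 82.0]
ft_force: [-0.2, 0.3, -0.1]
finger_gap: 85.3
grip_force: 0.0
basket [([484.0, -2.0, 2.0], 0.81)]
gel_cake []
bun [([639.0, -131.0, 2.0], 0.41)]
beaker_near [([726.0, 329.0, 1.0], 0.63), ([409.0, 9.0, 8.0], 0.29)]
cake_0_center [([374.0, 105.0, 16.0], 0.64), ([345.0, -14.0, 18.0], 0.63), ([480.0, 272.0, 5.0], 0.56), ([416.0, -322.0, 27.0], 0.48)]
```

View pics/end.png

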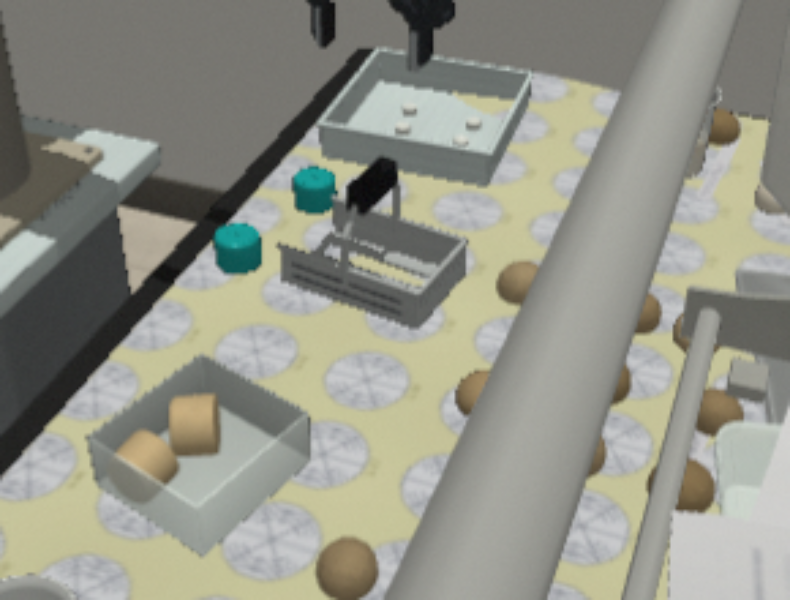

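The final view shows four tablets in the tray (403–474, 108–140) and both cakes in the box at (145,460) and (195,425). The empty basket stands upright at (375,260), and the gripper is clear.

```bash
python3 -c "
from bench import hand_in
print(hand_in())"
```

```text
the job is handed in; nothing more can be done
None
```

The job is handed in: all four tablets are in the tray, both cakes are in the clear box, and the empty basket stands upright on the worktop at its original spot, at about 29 s of the 61 s allowed.

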